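# Load a test panel into the rub tester and clamp it with the wing screw

### The arm

A 6-joint arm with a two-finger parallel gripper is mounted at the origin on the work surface. World frame = base frame: x ahead of the robot, y to its left, z up, the work surface at z = 0. Lengths are in m, angles in rad, forces in N, time in s.
With the tool pointing down it reaches from about 0.3 to 0.875 m from the base axis. Payload 6.4 kg.
Tool frame: the origin (TCP) lies midway between the tips of the shut fingers; the grasp point (between the pads) lies 19 mm behind it (ctrl.pinch_z is the distance from the TCP to the grasp point, in m); z points along the fingers, y is the line along which they close (so a half turn about z gives the same grasp; the last joint's range is limited). The gripper opens to 85 mm and grips with 20 to 120 N. Pads are 22 mm wide; open, the fingers measure 114 mm over their backs; the gripper's body (76 mm by 85 mm) begins 54 mm behind the grasp point. The pads swing forward as they close: fully open they stand 13 mm farther back than shut.
Start: joints at [-0.206, 0.181, 1.607, -0, 1.354, -0.206], TCP at [0.575, 0, 0.231] pointing down, gripper open.
Joint ranges: [-2.99, 2.99], [-0.89, 2.07], [0.3, 2.58], [-1.14, 4.28], [0, 2.63], [-3.12, 3.12]. Speed limits (rad/s): [2.57, 2.57, 3.01, 3.14, 3.14, 3.14].

### API

Orientations are given as a unit quaternion [w, x, y, z].
In Python, from bench import ctrl gives the robot as it stands.
- The arm moves only by the tool apply_moves, never from a script. Its argument "moves" is a list of rows, each an object with "jaw": the opening, from 0 (shut) to 1 (fully open); "offset": the shift along the tool's x, y, z in mm, a list of three; "rot": the turn, a rotation vector about the tool's x, y, z in degrees, a list of three. In form: [{"jaw": jaw, "offset": [dx, dy, dz], "rot": [ax, ay, az]}, ...]. A call has exactly 5 rows; each row shifts and turns the commanded pose from where the row before left it, along the tool's axes as they then stand; what a row does not reach is not made up. A row lasts 1/8 s, in which the tool goes at most 62.5 mm and 10.7 degrees, less where a joint would pass 70% of its speed; a pose out of reach is approached as far as the arm can. A call is refused whole if a number of a shift passes 62.5 or a number of a turn 10.7, either way. A call with a gripper value outside its range is refused whole. The fingers move at their own pace and stop on an object; the grip force is fixed at half the most. Time passes only in rows, so rows that do not move let the fingers close, or fill a call up. It gives the time, the measured TCP pose, the force, the opening and the grip force at its end, in the units of the state.
- ctrl.get_obs(): the state, without advancing time (a new reading comes with each control period).
- ctrl.camera(name): name is "scene" or "side" or "wrist"; returns (picture, depth): 480x640x3 uint8, red, green, blue; 480x640 float32, m along the optical axis (not along the pixel's ray), 0 where there is no reading.
- ctrl.camera_params(name): a dict with "K" (3x3 intrinsics, pixels), "cam_to_world" (4x4, takes a point from camera to world coordinates); the wrist camera has in their place "mount" (4x4, takes a point from camera to tool coordinates, whose origin is the TCP and whose axes are the flange's). Camera axes: x right, y down, z forward; pixel columns grow to the right and rows downward; lengths in m; the calibration is good to about 2 mm. The wrist camera is an equidistant fisheye: a pixel r from the principal point sees the ray r / f radians off the axis. A picture is of the moment at which its call begins: read the wrist's pose just before it. camera_params takes no time and is no camera call.
- ctrl.hand_in(): hands the job in; it is judged then, once.
Trained networks look in the newest picture that a camera, given by its name, has taken for a name from the list of things; names that differ only in an ending like _2 or _b are one class to them, and where a whole thing is asked for, a point or a joint stands for the part that bears it (a point fixed in the world has none). Each returns a list of dicts, best first, with "score" (0 to 1); they miss things now and then, are a little off and sometimes report something else, mostly with a low value. They report only what shows in the picture. A call takes as long as a camera call. They do not tell look-alikes from the thing itself.
- ctrl.outline_of(camera, target): "region" (480x640 bool, what is visible of it) and "position" ([column, row] in pixels, amid what is visible of it).
The state is a dict: "time_s": time; "q": joint angles; "dq": joint speeds; "joint_efforts": joint torques, N m; "eef_pos": TCP position; "eef_rot": TCP orientation; "wrist_force": force on the tool from outside, world axes, zero at the start; "torque": the same for the moment, N m; "opening": opening from 0.0 (shut) to 1.0 (fully open); "grasp_force": force on a finger pad.
Only numpy, scipy, OpenCV 4.12 (cv2) and the standard library are available. Lean on these libraries where they do the work, as an engineer would, in place of code of your own. Each camera call takes 0.05 s, during which the arm holds its last target. There are 200 camera calls.

### The job

The glass test panel lies in the bed of the rub tester but is not yet right in: push it gently along the bed until its end is fully home against the stop under the clamp. Then turn the wing screw clockwise (seen from above) until its foot holds the panel firmly, tightened to about 0.35 N m at the wings and not beyond 0.42 N m, or the glass cracks, and let go. The wings turn close beside the machine's housing: don't knock it, and leave the pot, bottle, beaker and palette knife where they are.

Things in the scene. Friction and masses are not known exactly. Their poses are not given: they have to be found in the camera images.
- tester: the bench-top rub tester, fixed: grey base plate 150 x 360 mm, top 18 mm above the bench. Origin on the bench below the middle of a fully loaded panel; z up, +y the direction in which the panel is pushed in, x across. On it: the bed for the panel, the end stop, the clamp bridge with the wing screw, and the white housing.
- bed (a point): middle of the outer end of the aluminium bed, on its top face, 40 mm above the bench, at y = -60 mm of the tester. The bed is 88 mm wide and runs from here to y = +80 mm, with two guides 73 mm apart that rise 6 mm above it. When the panel is home its free end overhangs this end by 15 mm, 22 mm clear above the base plate, so it can be pushed there over its full thickness.
- stop (a point): the middle of the face of the steel end stop, 44 mm above the bench (4 mm above the bed), at x = 0, y = 75 mm of the tester. The panel is home when its end touches this face.
- bridge (a point): top of the brass bush on the clamp bridge, on the axis of the wing screw (x = 0, y = 46 mm of the tester), 79 mm above the bench. The bridge is a steel bar across the bed, 114 mm long, 20 mm wide, from 62 to 74 mm above the bench; the panel slides in under it.
- housing: white drive housing on the base plate, 146 mm wide, top 118 mm above the bench; its frame is the tester's. Its flat upright front face is at y = 80 mm, 34 mm from the wing screw's axis: the wing tips pass it with 6 mm to spare. Behind, the rubbing arm lies swung back on top (131 mm above the bench, y over 135 mm). Not to be knocked (8 N).
- panel: loose white opal glass test panel with a yellow film, 70 x 150 x 8 mm, about 0.2 kg, lying on the bed, its length along the tester's y. Origin at the centre of its underside, z up; its ends are at y = +75 mm (towards the stop) and y = -75 mm (free end, to push on). Starts 18 to 45 mm short of the stop. Slides with 1 to 3 N; must not be pressed with over 25 N.
- wing_screw: steel spindle of the wing screw, upright in the bridge, with a round rubber foot 18 mm across under it. Origin on the axis at the spindle's lower end; the foot's underside is 3 to 6 mm lower (a worn pad: how much is not known) and starts 2 to 7 mm above a loaded panel. It goes down 2.4 mm per radian that the wings turn clockwise seen from above, and does not turn itself.
- wings: the black wings on the screw: two flat upright wings in one line, 56 mm from tip to tip, 8 mm thick (9 mm at the tips). Origin on the axis, under the 10 mm high hub; x along the wings, z up; the wings span z = 10 to 40 mm, with a notch between them 14 mm wide, down to z = 25 mm. Starts at any angle, its top 124 to 126 mm above the bench; tightening takes 1.2 to 3.2 rad.
- wing_tip (a point): tip of one wing, half way up, 28 mm from the axis. The wings take about 0.22 N m to turn free; from touching the panel this rises by 0.024 N m per 10 N of clamping, to 0.34-0.38 N m when properly tight (50-65 N); 30 N is too loose, over 90 N cracks the glass. The wings are springy: they give 0.1 rad for 0.3 N m and spring back when let go; the thread holds.
- pot: white sample pot with a lid, 68 mm across, 85 mm high, standing on the bench beyond the tester; origin at the centre of its underside. Not to be moved.
- flask: white plastic bottle with a black cap, 64 mm across, 150 mm high, on the bench near the housing end of the tester; origin at the centre of its underside. Not to be moved.
- beaker: clear plastic beaker, 66 mm across the rim, 70 mm high, on the bench beyond the tester; origin at the centre of its underside. Not to be moved.
- knife: palette knife with a wooden handle, 265 mm long along its y, 16 mm high, lying on the bench between the tester and the robot; origin under it near the middle. Not to be moved.
Things that resemble listed ones, but are neither listed nor needed, are in the scene too. Of the things shaped like the panel, the white one is meant.

How it is judged:
On the way, in this order (a step that is already met when the one before it is completed fails the run):
1. the panel is pushed home against the end stop (within 2.5 mm) (y of panel in the frame of tester above -0.0025 m), for 0.2 s.
2. the foot of the wing screw presses on the panel with more than 30 N (contact force between wing_screw and panel above 30 N), for 0.2 s.
At the end, for the whole second after the job is handed in: the panel lies flat and still with its end within 2.5 mm of the stop, and the wing screw's foot holds it down with 30 to 90 N after the robot has let go (y of panel in the frame of tester above -0.0025 m and contact force between wing_screw and panel between 30 and 90 N and angle between panel's own z axis and vertical below 0.03 rad and linear speed of panel below 0.01 m/s); the robot touches nothing.
It fails at once if the robot knocks the drive housing (over 8 N) (contact force between any of the fingers, the arm and housing above 8 N).
It fails at once if the wing screw is overtightened (over 90 N on the glass) (contact force between wing_screw and panel above 90 N).
It fails at once if the robot presses on the panel with over 25 N (contact force between any of the fingers, the arm and panel above 25 N).
It fails at once if the pot, bottle, beaker or palette knife is moved by more than 20 mm (distance of any of pot, flask, beaker, knife from where it was at the start of the episode above 0.02 m).
It also fails if it takes over 69 s, if anything falls off the work surface, if the arm or the gripper's body presses on something with over 40 N, if the wrist force passes 120 N, or if a joint passes its speed limit or range.

## Working session

There is one attempt and no reset: what is moved stays moved. The work goes in short steps, Python scripts to look and compute and a tool call to move; the robot and the scene stay as the last step left them, time stands still between calls to the robot, and variables do not carry over. Pictures are saved under pics/ and viewed, at most 10 in all, crops included, and the job is handed in when it is done.

Besides the shell and the picture viewer there is one more tool, called after ">>>" as name([rows], argument=value, ...), one row to a line, values as JSON. apply_moves: Moves the arm, as the interface text tells. Its arguments: {"type":"object","properties":{"moves":{"type":"array"}},"required":["moves"]}

```bash
mkdir -p pics; ls; cat > h.py <<'E'
import numpy as np,cv2
from bench import ctrl
def px2w(name,uv,d):
    p=ctrl.camera_params(name);K=np.array(p["K"]);T=np.array(p["cam_to_world"])
    uv=np.atleast_2d(uv);d=np.atleast_1d(d)
    c=np.c_[(uv[:,0]-K[0,2])/K[0,0]*d,(uv[:,1]-K[1,2])/K[1,1]*d,d]
    return c@T[:3,:3].T+T[:3,3]
def cloud(name,depth):
    v,u=np.nonzero(depth>0)
    return np.c_[u,v],px2w(name,np.c_[u,v],depth[v,u])
def proj(name,P):
    p=ctrl.camera_params(name);K=np.array(p["K"]);T=np.linalg.inv(np.array(p["cam_to_world"]))
    c=np.atleast_2d(P)@T[:3,:3].T+T[:3,3]
    q=c@K.T
    return q[:,:2]/q[:,2:]
E
python3 - <<'E'
from h import *
for n in("scene","side"):
    im,d=ctrl.camera(n);cv2.imwrite(f"pics/{n}.png",im[:,:,::-1]);np.save(n+"_d.npy",d);np.save(n+"_i.npy",im)
    print(n,np.round(ctrl.camera_params(n)["cam_to_world"],3).tolist())
    for t in("tester","panel","wings","housing","pot","flask","beaker","knife"):
        for r in ctrl.outline_of(n,t)[:3]:
            m=r["region"]&(d>0);v,u=np.nonzero(m)
            if len(u)==0: continue
            P=px2w(n,np.c_[u,v],d[v,u])
            print(t,round(r["score"],2),np.round(r["position"]),len(u),np.round(np.median(P,0),3),np.round(np.percentile(P,2,0),3),np.round(np.percentile(P,98,0),3))
print(ctrl.get_obs())
E
```

```text
pics
scene [[0.854, 0.438, -0.282, 1.01], [0.521, -0.734, 0.436, -0.607], [-0.016, -0.519, -0.855, 1.28], [0.0, 0.0, 0.0, 1.0]]
tester 0.59 [303. 262.] 7124 [ 0.616 -0.053  0.055] [ 0.472 -0.257  0.014] [0.716 0.117 0.133]
panel 0.94 [193. 359.] 1851 [ 0.528 -0.4    0.01 ] [ 0.488 -0.47   0.002] [ 0.564 -0.325  0.016]
panel 0.68 [264. 273.] 1410 [ 0.565 -0.137  0.05 ] [ 0.515 -0.203  0.044] [ 0.612 -0.066  0.055]
wings 0.46 [293. 248.] 166 [ 0.599 -0.064  0.116] [ 0.574 -0.08   0.057] [ 0.622 -0.036  0.131]
wings 0.42 [294. 245.] 171 [ 0.6   -0.066  0.113] [ 0.577 -0.08   0.05 ] [ 0.621 -0.041  0.13 ]
housing 0.95 [324. 239.] 3438 [0.651 0.008 0.119] [ 0.561 -0.058  0.034] [0.719 0.132 0.14 ]
housing 0.18 [300. 261.] 7261 [ 0.617 -0.052  0.055] [ 0.472 -0.257  0.013] [0.717 0.121 0.135]
pot 0.65 [291. 338.] 855 [ 0.708 -0.247  0.084] [ 0.675 -0.271  0.01 ] [ 0.734 -0.212  0.092]
flask 0.96 [381. 236.] 861 [0.774 0.09  0.096] [0.742 0.075 0.01 ] [0.799 0.12  0.154]
beaker 0.6 [333. 300.] 655 [ 0.736 -0.096  0.04 ] [ 0.711 -0.137  0.002] [ 0.769 -0.076  0.074]
knife 0.83 [250. 235.] 68
[... 1237 characters left out ...]
 ]
{'time_s': 0.9, 'q': array([-2.06294987e-01,  1.80783837e-01,  1.60697492e+00, -2.55854014e-05,
        1.35377518e+00, -2.06295817e-01]), 'dq': array([ 0.00043863,  0.00083334, -0.00062798, -0.00146193,  0.00110748,
       -0.00044219]), 'joint_efforts': array([ 3.49888905e-04, -4.44830775e+01, -3.51685739e+01, -4.39777778e-04,
        6.17181686e-04, -1.33477306e-05]), 'eef_pos': array([5.75034029e-01, 5.12615518e-06, 2.31309696e-01]), 'eef_rot': array([3.14110254e-05, 7.07104540e-01, 7.07109022e-01, 5.61286154e-06]), 'wrist_force': array([-0.49452412, -0.16195254,  0.50109948]), 'torque': array([-0.02798805,  0.01901202,  0.05279679]), 'grasp_force': 0.0, 'opening': 1.0006573792121347}
```

View pics/scene.png

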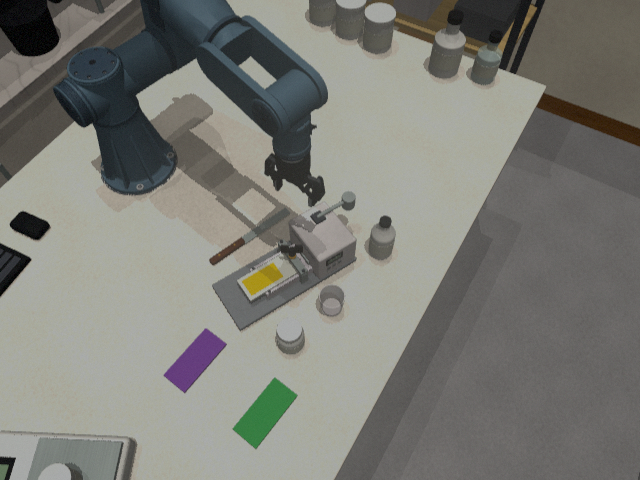

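View pics/side.png

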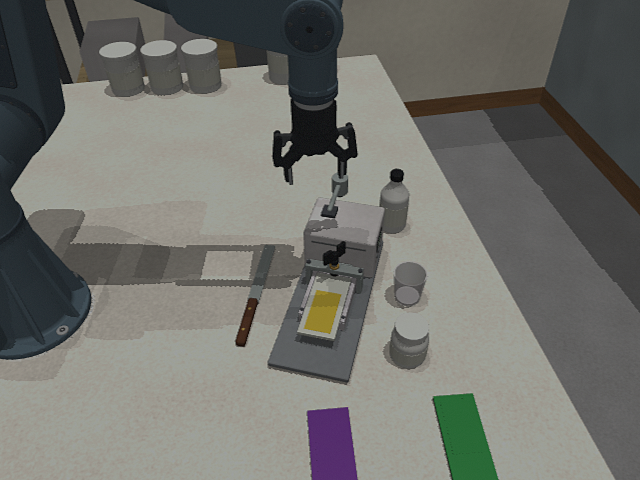

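The white/yellow panel at scene (264,275), side (323,305) is the only one in the bed. The purple plate at scene (195,360) and the green one at (265,412) are the look-alikes. Next I'll fit the tester pose from the depth images.

```bash
python3 - <<'E'
from h import *
p=ctrl.camera_params("wrist");print({k:np.round(v,4).tolist() if not isinstance(v,(str,int)) else v for k,v in p.items()})
for n in("scene","side"):
    d=np.load(n+"_d.npy");im=np.load(n+"_i.npy").astype(int)
    uv,P=cloud(n,d);C=im[uv[:,1],uv[:,0]]
    box=(P[:,0]>.44)&(P[:,0]<.75)&(P[:,1]>-.29)&(P[:,1]<.14)
    def rect(m,s):
        Q=(P[m,:2]*1000).astype(np.float32)
        # largest cluster via raster
        r=cv2.minAreaRect(Q);print(n,s,m.sum(),np.round(r[0],1),np.round(r[1],1),round(r[2],1))
    ye=box&(C[:,0]>140)&(C[:,2]<70)&(C[:,1]>110);rect(ye,"yellow");print(P[ye].mean(0))
    pl=box&(abs(P[:,2]-.018)<.004)&(C.max(1)<130)&(np.ptp(C,1)<25) if 0 else box&(abs(P[:,2]-.018)<.004)&(C.max(1)<130)&((C.max(1)-C.min(1))<30)&(P[:,0]>.46)
    rect(pl,"plate")
    # housing top
    ht=box&(abs(P[:,2]-.118)<.004)&(P[:,1]>-.07)&(C.min(1)>90);rect(ht,"htop")
    a=np.deg2rad(0)
    # front face: light points z .085-.112
    ff=box&(P[:,2]>.085)&(P[:,2]<.11)&(P[:,1]>-.09)&(P[:,1]<0)&(C.min(1)>60)
    Q=P[ff,:2]
    print("face",ff.sum(), cv2.fitLine(Q.astype(np.float32),cv2.DIST_HUBER,0,.001,.001).ravel())
E
```

```text
{'K': [[371.6483, 0.0, 316.719], [0.0, 371.6483, 236.1432], [0.0, 0.0, 1.0]], 'mount': [[0.0009, -0.9621, -0.2728, 0.0682], [1.0, 0.001, -0.0003, 0.0013], [0.0006, -0.2728, 0.9621, -0.1433], [0.0, 0.0, 0.0, 1.0]]}
scene yellow 612 [ 559.  -147.2] [93.4 51.4] 65.2
[ 0.55925391 -0.14745516  0.05054313]
scene plate 1986 [604.1 -97.6] [290.6 365.7] 0.6
scene htop 1555 [643.5  35.2] [212.  148.1] 67.4
face 222 [ 0.9436368  -0.33098283  0.6230456  -0.03408172]
side yellow 685 [ 558.5 -147.7] [96.1 48.5] 65.8
[ 0.55265568 -0.16129619  0.05020965]
side plate 4546 [604.9 -96.5] [290.1 372.6] 0.1
side htop 2351 [650.9  53.3] [193.4 145.6] 65.3
face 510 [ 0.9103676 -0.4138005  0.5982403 -0.0266185]
```

```bash
cat >> h.py <<'E'
from scipy.spatial.transform import Rotation as R
def toolT():
    o=ctrl.get_obs();T=np.eye(4);q=o["eef_rot"];T[:3,:3]=R.from_quat([q[1],q[2],q[3],q[0]]).as_matrix();T[:3,3]=o["eef_pos"];return T
def wrist():
    T=toolT()@np.array(ctrl.camera_params("wrist")["mount"]);im,d=ctrl.camera("wrist");return im,d,T
def wcloud(d,T,uv=None,dd=None):
    K=np.array(ctrl.camera_params("wrist")["K"])
    if uv is None:
        v,u=np.nonzero(d>0);uv=np.c_[u,v];dd=d[v,u]
    x=(uv[:,0]-K[0,2])/K[0,0];y=(uv[:,1]-K[1,2])/K[1,1];th=np.hypot(x,y)+1e-9
    s=np.tan(th)/th
    c=np.c_[x*s*dd,y*s*dd,dd];return uv,c@T[:3,:3].T+T[:3,3]
E
python3 - <<'E'
from h import *
im,d,T=wrist();cv2.imwrite("pics/w1.png",im[:,:,::-1]);np.savez("w1.npz",im=im,d=d,T=T)
for t in("panel","wings","housing","tester"):
    for r in ctrl.outline_of("wrist",t)[:2]:
        v,u=np.nonzero(r["region"]&(d>0))
        if len(u)==0: continue
        P=wcloud(d,T,np.c_[u,v],d[v,u])[1]
        q=cv2.minAreaRect((P[:,:2]*1000).astype(np.float32))
        print(t,round(r["score"],2),np.round(r["position"]),len(u),np.round(np.median(P,0),3),np.round(np.percentile(P,2,0),3),np.round(np.percentile(P,98,0),3),q)
E
```

```text
panel 0.66 [301. 344.] 6103 [ 0.56  -0.141  0.049] [ 0.517 -0.2    0.048] [ 0.607 -0.077  0.051] ((566.1708984375, -136.4936065673828), (139.72256469726562, 71.6905517578125), 65.98735046386719)
panel 0.34 [346. 308.] 1385 [ 0.598 -0.062  0.115] [ 0.576 -0.079  0.099] [ 0.62  -0.048  0.127] ((596.9532470703125, -81.81230163574219), (81.11865997314453, 44.08016586303711), 46.605953216552734)
wings 0.56 [345. 307.] 1445 [ 0.598 -0.061  0.115] [ 0.575 -0.078  0.099] [ 0.621 -0.048  0.127] ((597.4375610351562, -81.71736145019531), (79.69145202636719, 43.668052673339844), 43.33247375488281)
housing 0.68 [403. 190.] 32543 [0.634 0.03  0.119] [ 0.563 -0.041  0.113] [0.707 0.136 0.139] ((687.0974731445312, 46.61531066894531), (269.9284362792969, 215.23358154296875), 62.49271011352539)
tester 0.67 [369. 218.] 46128 [0.616 0.006 0.118] [ 0.481 -0.216  0.018] [0.703 0.132 0.139] ((638.3306274414062, -52.100128173828125), (501.1851501464844, 214.207275390625), 64.7201156616211)
```

View pics/w1.png

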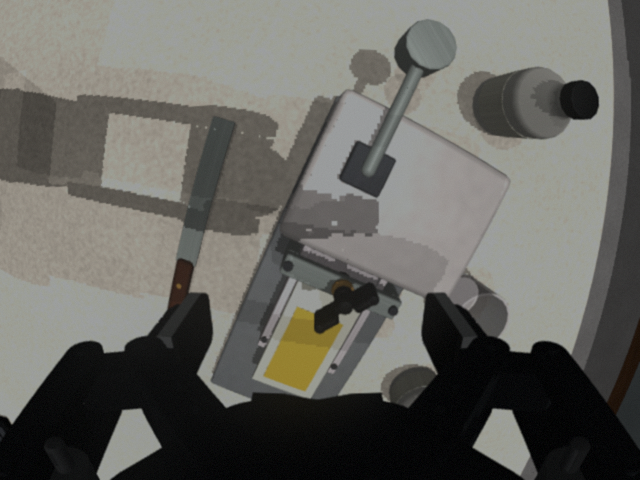

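The wrist view shows the panel around (300,345), the wings at (345,307), the bridge from (285,262) to (400,305) and the housing top around (400,200). I'll fit edges from this cloud.

```bash
python3 - <<'E'
from h import *
z=np.load("w1.npz");d=z["d"];T=z["T"];im=z["im"].astype(int)
uv,P=wcloud(d,T);C=im[uv[:,1],uv[:,0]]
box=(P[:,0]>.46)&(P[:,0]<.75)&(P[:,1]>-.24)&(P[:,1]<.14)
ht=box&(abs(P[:,2]-.119)<.003)&(P[:,1]>-.05)
# keep biggest comp
m=np.zeros(d.shape,np.uint8);m[uv[ht,1],uv[ht,0]]=1
n,l,s,_=cv2.connectedComponentsWithStats(m);k=1+np.argmax(s[1:,4]);ht&=(l[uv[:,1],uv[:,0]]==k)
r=cv2.minAreaRect((P[ht,:2]*1000).astype(np.float32));print("htop",r,P[ht,2].mean())
ang=r[2] if r[2]>45 else r[2]+90
for a in (ang,65.2,65.7):
    yaw=np.deg2rad(a-90);c,s_=np.cos(yaw),np.sin(yaw)
    L=np.c_[P[:,0]*c+P[:,1]*s_,-P[:,0]*s_+P[:,1]*c]*1000
    def ext(m,t): print(round(a,1),t,m.sum(),"x",np.round(np.percentile(L[m,0],[1,3,97,99]),1),"y",np.round(np.percentile(L[m,1],[1,3,97,99]),1))
    ext(ht,"htop")
    br=box&(abs(P[:,2]-.074)<.003);ext(br,"bridge")
    pa=box&(abs(P[:,2]-.0495)<.003)&(C.max(1)>90);ext(pa,"panel")
    wi=box&(P[:,2]>.095)&(P[:,2]<.132)&(C.max(1)<60)&(P[:,1]<-.03)&(P[:,1]>-.1);ext(wi,"wings")
    Q=P[wi,:2]*1000;print(cv2.minAreaRect(Q.astype(np.float32)),cv2.fitLine(Q.astype(np.float32),cv2.DIST_HUBER,0,.1,.01).ravel())
    ex=box&(P[:,2]>.122)&(P[:,1]<-.03)&(P[:,1]>-.1); ext(ex,"wtop");Q=P[ex,:2]*1000;print(P[ex,2].max(),cv2.minAreaRect(Q.astype(np.float32)))
    # panel side slope
    for lo in range(int(np.percentile(L[pa,1],4)),int(np.percentile(L[pa,1],75)),15):
        mm=pa&(L[:,1]>=lo)&(L[:,1]<lo+15);print(lo,np.round(np.percentile(L[mm,0],[2,98]),1),end=";")
    print()
E
```

```text
htop ((636.881103515625, 19.057769775390625), (113.90546417236328, 143.97891235351562), 65.16287994384766) 0.11863456288690799
65.2 htop 25591 x [500.  502.3 635.  638.9] y [229.9 232.8 337.7 340. ]
65.2 bridge 1950 x [513.9 516.  640.4 693.9] y [183.3 183.9 415.2 426.3]
65.2 panel 7058 x [527.4 529.8 611.1 686.8] y [ 46.   49.4 171.1 217. ]
65.2 wings 1451 x [553.  553.9 583.9 585.4] y [172.2 174.3 216.  216.5]
((603.78173828125, -59.948020935058594), (66.87161254882812, 13.334033966064453), 26.764253616333008) [ 8.6190355e-01  5.0707227e-01  5.9850446e+02 -6.0547474e+01]
65.2 wtop 525 x [553.1 553.9 585.2 586.4] y [170.3 171.4 215.4 216.1]
0.12769733343901524 ((598.4026489257812, -63.815757751464844), (55.38959503173828, 8.611348152160645), 31.301708221435547)
51 [537. 604.];66 [537.  603.8];81 [530.  609.6];96 [529.  611.5];111 [527.9 611.4];126 [528.1 612.2];
65.2 htop 25591 x [500.2 502.4 635.2 639.1] y [229.5 232.4 337.3 339.6]
65.2 bridge 1950 x [514.  516.1 640.6 694.1] y [182.9 183.6 414.8 425.9]
65.2 panel 7058 x [527.5 529.9 611.2 686.9] y [ 45.6  49.1 170.7 216.5]
65.2 wi
[... 595 characters left out ...]
.7]
65.7 bridge 1950 x [515.7 517.7 644.  696.1] y [177.9 178.7 409.3 420.4]
65.7 panel 7058 x [528.6 531.1 612.5 688.8] y [ 40.7  44.  165.9 210.5]
65.7 wings 1451 x [554.6 555.5 585.9 587.4] y [167.  169.1 210.5 211. ]
((603.78173828125, -59.948020935058594), (66.87161254882812, 13.334033966064453), 26.764253616333008) [ 8.6190355e-01  5.0707227e-01  5.9850446e+02 -6.0547474e+01]
65.7 wtop 525 x [554.7 555.5 587.2 588.3] y [165.  166.2 209.9 210.7]
0.12769733343901524 ((598.4026489257812, -63.815757751464844), (55.38959503173828, 8.611348152160645), 31.301708221435547)
45 [537.5 604.5];60 [537.6 604.5];75 [530.7 610.4];90 [530.1 612.3];105 [529.  612.6];120 [529.3 613.3];135 [529.2 613.3];
```

>>> apply_moves([
  {"jaw": 0,"offset": [-56.5,-13,0],"rot": [0,0,0]},
  {"jaw": 0,"offset": [-56.5,-13,0],"rot": [0,0,0]},
  {"jaw": 0,"offset": [-56.5,-13,0],"rot": [0,0,0]},
  {"jaw": 0,"offset": [-56.5,-13,0],"rot": [0,0,0]},
  {"jaw": 0,"offset": [0,0,0],"rot": [0,0,8.3]},
])

```text
time_s: 1.78
eef_pos: [0.5219, -0.2302, 0.2313]
eef_rot: [0.0, 0.759, 0.651, -0.0]
wrist_force: [0.2, 0.4, 0.3]
opening: 0.002
grasp_force: 0.0
```

>>> apply_moves([
  {"jaw": 0,"offset": [0,0,0],"rot": [0,0,8.3]},
  {"jaw": 0,"offset": [0,0,0],"rot": [0,0,8.2]},
  {"jaw": 0,"offset": [0,0,40],"rot": [0,0,0]},
  {"jaw": 0,"offset": [0,0,40],"rot": [0,0,0]},
  {"jaw": 0,"offset": [0,0,40],"rot": [0,0,0]},
])

```text
time_s: 2.4
eef_pos: [0.5231, -0.226, 0.1103]
eef_rot: [0.0, 0.842, 0.539, 0.0]
wrist_force: [-0.1, 0.2, 0.3]
opening: -0.002
grasp_force: 0.0
```

```bash
python3 - <<'E'
from h import *
im,d,T=wrist();cv2.imwrite("pics/w2.png",im[:,:,::-1])
print(np.round(toolT(),4).tolist())
uv,P=wcloud(d,T);C=im[uv[:,1],uv[:,0]].astype(int)
yaw=np.deg2rad(-24.84);c,s=np.cos(yaw),np.sin(yaw)
L=np.c_[P[:,0]*c+P[:,1]*s,-P[:,0]*s+P[:,1]*c]*1000
m=(abs(P[:,2]-.0495)<.003)&(C.max(1)>90)&(L[:,1]>0)&(L[:,1]<160)&(L[:,0]>530)&(L[:,0]<610)
print(m.sum(),np.percentile(L[m,1],[0,1,3,50,99]),np.percentile(L[m,0],[1,99]))
m=(P[:,2]>.123)&(P[:,2]<.14)&(L[:,1]>155)&(L[:,1]<225)
print(m.sum(),cv2.minAreaRect((P[m,:2]*1000).astype(np.float32)),P[m].mean(0))
E
```

```text
[[0.4197, 0.9076, -0.0068, 0.5198], [0.9077, -0.4197, 0.0048, -0.2239], [0.0015, -0.0082, -1.0, 0.1045], [0.0, 0.0, 0.0, 1.0]]
26247 [ 43.6729764   45.46961356  48.03160667 102.26179816 158.78197284] [532.21001656 607.63121883]
0 ((0.0, 0.0), (0.0, 0.0), 0.0) [nan nan nan]<stdin>:10: RuntimeWarning: Mean of empty slice.
  ret = um.true_divide(
```

View pics/w2.png

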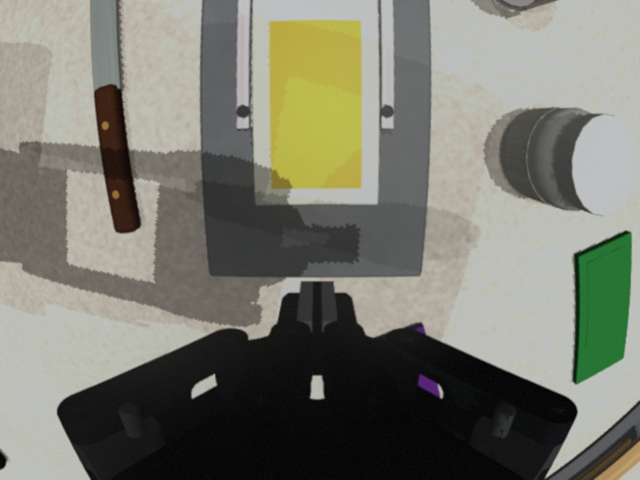

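The panel's free end is at row 205, centred on the fingers (column 317). Now I'll lower and approach it.

>>> apply_moves([
  {"jaw": 0,"offset": [0,0,30],"rot": [0,0,0]},
  {"jaw": 0,"offset": [0,0,30],"rot": [0,0,0]},
  {"jaw": 0,"offset": [0,0,16],"rot": [0,0,0]},
  {"jaw": 0,"offset": [0,0,0],"rot": [0,0,0]},
  {"jaw": 0,"offset": [5,0,0],"rot": [0,0,0]},
])

```text
time_s: 3.08
eef_pos: [0.526, -0.2221, 0.0366]
eef_rot: [0.001, 0.843, 0.539, 0.0]
wrist_force: [-0.2, -0.1, 0.3]
opening: -0.002
grasp_force: 0.0
```

>>> apply_moves([
  {"jaw": 0,"offset": [5,0,0],"rot": [0,0,0]},
  {"jaw": 0,"offset": [3,0,0],"rot": [0,0,0]},
  {"jaw": 0,"offset": [3,0,0],"rot": [0,0,0]},
  {"jaw": 0,"offset": [3,0,0],"rot": [0,0,0]},
  {"jaw": 0,"offset": [3,0,0],"rot": [0,0,0]},
])

```text
time_s: 3.7
eef_pos: [0.5324, -0.2062, 0.0354]
eef_rot: [0.0, 0.842, 0.539, -0.0]
wrist_force: [-0.3, -2.1, 1.1]
opening: -0.003
grasp_force: 0.8
```

>>> apply_moves([
  {"jaw": 0,"offset": [3,0,0],"rot": [0,0,0]},
  {"jaw": 0,"offset": [3,0,0],"rot": [0,0,0]},
  {"jaw": 0,"offset": [3,0,0],"rot": [0,0,0]},
  {"jaw": 0,"offset": [3,0,0],"rot": [0,0,0]},
  {"jaw": 0,"offset": [3,0,0],"rot": [0,0,0]},
])

```text
time_s: 4.32
eef_pos: [0.5386, -0.1922, 0.0353]
eef_rot: [0.0, 0.842, 0.539, -0.0]
wrist_force: [-0.6, -2.0, 0.7]
opening: -0.004
grasp_force: 0.9
```

>>> apply_moves([
  {"jaw": 0,"offset": [1,0,0],"rot": [0,0,0]},
  {"jaw": 0,"offset": [1,0,0],"rot": [0,0,0]},
  {"jaw": 0,"offset": [1,0,0],"rot": [0,0,0]},
  {"jaw": 0,"offset": [1,0,0],"rot": [0,0,0]},
  {"jaw": 0,"offset": [1,0,0],"rot": [0,0,0]},
])

```text
time_s: 4.95
eef_pos: [0.5406, -0.1878, 0.0353]
eef_rot: [-0.0, 0.842, 0.539, -0.0]
wrist_force: [-0.5, -1.5, 1.8]
opening: 0.003
grasp_force: 0.8
```

```bash
python3 - <<'E'
from h import *
o=ctrl.get_obs();print(o["eef_pos"],o["wrist_force"])
p=o["eef_pos"]*1000;print("L y",.4201*p[0]+.9075*p[1],"x",.9075*p[0]-.4201*p[1])
im,d,T=wrist();uv,P=wcloud(d,T);C=im[uv[:,1],uv[:,0]].astype(int)
np.savez("w3.npz",im=im,d=d,T=T)
yaw=np.deg2rad(-24.84);c,s=np.cos(yaw),np.sin(yaw)
L=np.c_[P[:,0]*c+P[:,1]*s,-P[:,0]*s+P[:,1]*c]*1000
m=(abs(P[:,2]-.0485)<.004)&(C.max(1)>90)&(L[:,1]>0)&(L[:,1]<160)&(L[:,0]>530)&(L[:,0]<610)
print(m.sum(),np.percentile(L[m,1],[0,1,3,50,99]))
E
```

```text
[ 0.54060816 -0.18780967  0.03525861] [-0.54358266 -1.49894823  1.82864372]
L y 56.672209799625506 x 569.5007530138079
49930 [ 67.48689966  69.88831632  72.57880715 118.70666254 159.14185261]
```

>>> apply_moves([
  {"jaw": 0,"offset": [1,0,0],"rot": [0,0,0]},
  {"jaw": 0,"offset": [0.8,0,0],"rot": [0,0,0]},
  {"jaw": 0,"offset": [0.6,0,0],"rot": [0,0,0]},
  {"jaw": 0,"offset": [0.6,0,0],"rot": [0,0,0]},
  {"jaw": 0,"offset": [0,0,0],"rot": [0,0,0]},
])

```text
time_s: 5.62
eef_pos: [0.5419, -0.185, 0.0353]
eef_rot: [-0.0, 0.842, 0.539, 0.0]
wrist_force: [-0.1, -0.9, 1.1]
opening: -0.0
grasp_force: 0.5
```

>>> apply_moves([
  {"jaw": 0,"offset": [0.4,0,0],"rot": [0,0,0]},
  {"jaw": 0,"offset": [0.4,0,0],"rot": [0,0,0]},
  {"jaw": 0,"offset": [0.4,0,0],"rot": [0,0,0]},
  {"jaw": 0,"offset": [0,0,0],"rot": [0,0,0]},
  {"jaw": 0,"offset": [0,0,0],"rot": [0,0,0]},
])

```text
time_s: 6.25
eef_pos: [0.5424, -0.184, 0.0353]
eef_rot: [-0.0, 0.842, 0.539, 0.0]
wrist_force: [0.3, -0.4, 0.7]
opening: 0.002
grasp_force: 0.5
```

>>> apply_moves([
  {"jaw": 0,"offset": [0.4,0,0],"rot": [0,0,0]},
  {"jaw": 0,"offset": [0.4,0,0],"rot": [0,0,0]},
  {"jaw": 0,"offset": [0.2,0,0],"rot": [0,0,0]},
  {"jaw": 0,"offset": [0,0,0],"rot": [0,0,0]},
  {"jaw": 0,"offset": [0,0,0],"rot": [0,0,0]},
])

```text
time_s: 6.88
eef_pos: [0.5425, -0.1838, 0.0353]
eef_rot: [0.0, 0.842, 0.539, -0.0]
wrist_force: [-3.5, -4.3, 1.4]
opening: 0.0
grasp_force: 2.6
```

>>> apply_moves([
  {"jaw": 0,"offset": [0.3,0,0],"rot": [0,0,0]},
  {"jaw": 0,"offset": [0.3,0,0],"rot": [0,0,0]},
  {"jaw": 0,"offset": [0,0,0],"rot": [0,0,0]},
  {"jaw": 0,"offset": [0,0,0],"rot": [0,0,0]},
  {"jaw": 0,"offset": [0,0,0],"rot": [0,0,0]},
])

```text
time_s: 7.5
eef_pos: [0.5425, -0.1837, 0.0353]
eef_rot: [0.0, 0.842, 0.539, -0.001]
wrist_force: [-3.9, -6.1, 1.1]
opening: -0.0
grasp_force: 3.8
```

>>> apply_moves([
  {"jaw": 0,"offset": [-20,0,0],"rot": [0,0,0]},
  {"jaw": 0,"offset": [0,0,-50],"rot": [0,0,0]},
  {"jaw": 0,"offset": [0,0,-50],"rot": [0,0,0]},
  {"jaw": 0,"offset": [0,0,-50],"rot": [0,0,0]},
  {"jaw": 0,"offset": [0,0,-50],"rot": [0,0,0]},
])

```text
time_s: 8.12
eef_pos: [0.5342, -0.2011, 0.2369]
eef_rot: [-0.0, 0.843, 0.539, 0.0]
wrist_force: [1.6, 0.2, 0.4]
opening: 0.005
grasp_force: 0.0
```

>>> apply_moves([
  {"jaw": 0,"offset": [50.8,0,0],"rot": [0,0,0]},
  {"jaw": 0,"offset": [50.8,0,0],"rot": [0,0,0]},
  {"jaw": 0,"offset": [50.8,0,0],"rot": [0,0,0]},
  {"jaw": 0,"offset": [0,0,0],"rot": [0,0,-10.5]},
  {"jaw": 0,"offset": [0,0,0],"rot": [0,0,-10.5]},
])

```text
time_s: 8.75
eef_pos: [0.5986, -0.0618, 0.235]
eef_rot: [-0.0, 0.728, 0.686, 0.0]
wrist_force: [0.7, -0.6, -0.1]
opening: -0.001
grasp_force: 0.0
```

>>> apply_moves([
  {"jaw": 0,"offset": [0,0,0],"rot": [0,0,-10.5]},
  {"jaw": 0,"offset": [0,0,0],"rot": [0,0,-10.5]},
  {"jaw": 0,"offset": [0,0,0],"rot": [0,0,-10.5]},
  {"jaw": 0,"offset": [0,0,0],"rot": [0,0,-10.5]},
  {"jaw": 0,"offset": [0,0,0],"rot": [0,0,-10.5]},
])

```text
time_s: 9.38
eef_pos: [0.5984, -0.0629, 0.2351]
eef_rot: [-0.0, 0.35, 0.937, 0.0]
wrist_force: [-0.1, 0.4, 1.0]
opening: -0.003
grasp_force: 0.0
```

>>> apply_moves([
  {"jaw": 0,"offset": [0,0,0],"rot": [0,0,-10.5]},
  {"jaw": 0,"offset": [0,0,0],"rot": [0,0,-10.5]},
  {"jaw": 0,"offset": [0,0,0],"rot": [0,0,-10.5]},
  {"jaw": 0,"offset": [0,0,0],"rot": [0,0,-10.5]},
  {"jaw": 0,"offset": [0,0,0],"rot": [0,0,-10.5]},
])

```text
time_s: 10.0
eef_pos: [0.5984, -0.0629, 0.235]
eef_rot: [-0.0, -0.1, 0.995, 0.0]
wrist_force: [0.6, 1.3, 0.3]
opening: -0.001
grasp_force: 0.0
```

>>> apply_moves([
  {"jaw": 0,"offset": [0,0,0],"rot": [0,0,-10.5]},
  {"jaw": 0,"offset": [0,0,0],"rot": [0,0,-8.5]},
  {"jaw": 0.35,"offset": [0,0,0],"rot": [0,0,0]},
  {"jaw": 0.35,"offset": [0,0,0],"rot": [0,0,0]},
  {"jaw": 0.35,"offset": [0,0,0],"rot": [0,0,0]},
])

```text
time_s: 10.62
eef_pos: [0.5986, -0.0625, 0.2352]
eef_rot: [0.0, -0.26, 0.966, 0.0]
wrist_force: [0.1, 0.0, -0.1]
opening: 0.352
grasp_force: 0.0
```

```bash
cat > look.py <<'E'
import sys
from h import *
o=ctrl.get_obs();print(np.round(o["eef_pos"],4),np.round(o["q"],3),np.round(o["torque"],3))
Tt=toolT();print("psi",np.degrees(np.arctan2(Tt[1,0],Tt[0,0])))
im,d,T=wrist();uv,P=wcloud(d,T);cv2.imwrite(f"pics/{sys.argv[1]}.png",im[:,:,::-1])
c=np.array([.5984,-.0638])
m=(P[:,2]>.120)&(P[:,2]<.135)&(np.hypot(*(P[:,:2]-c).T)<.033)
Q=P[m]; print(m.sum(),np.percentile(Q[:,2],[2,50,98]))
r=cv2.minAreaRect((Q[:,:2]*1000).astype(np.float32));print(r)
for r2 in ctrl.outline_of("wrist","wings")[:1]:
    v,u=np.nonzero(r2["region"]&(d>0));q=wcloud(d,T,np.c_[u,v],d[v,u])[1];k=q[:,2]>.118
    print(r2["score"],k.sum(),cv2.minAreaRect((q[k,:2]*1000).astype(np.float32)))
E
python3 look.py w4
```

```text
[ 0.5986 -0.0625  0.2352] [-0.301  0.236  1.533  0.     1.372 -2.397] [-0.015 -0.002 -0.001]
psi -149.89864975380252
621 [0.12145602 0.12523167 0.12684421]
((598.2042846679688, -65.08944702148438), (55.38984680175781, 9.024029731750488), 30.36437225341797)
0.89 606 ((597.9362182617188, -64.62242889404297), (55.39292907714844, 8.05476188659668), 30.16640853881836)
```

View pics/w4.png

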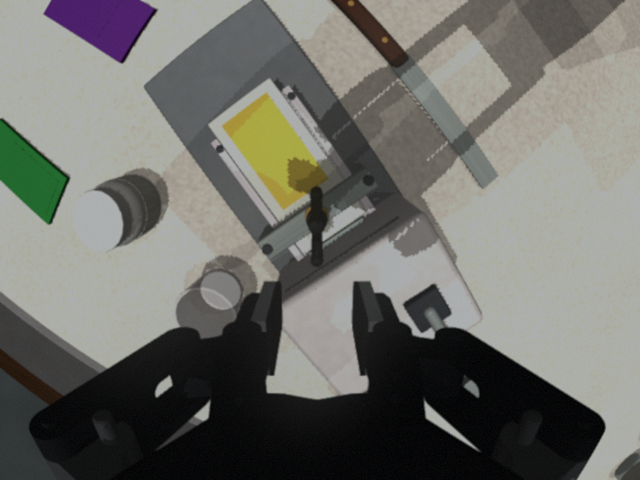

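>>> apply_moves([
  {"jaw": 0.3,"offset": [1.4,-0.4,40],"rot": [0,0,0]},
  {"jaw": 0.3,"offset": [0,0,40],"rot": [0,0,0]},
  {"jaw": 0.3,"offset": [0,0,10],"rot": [0,0,0]},
  {"jaw": 0.3,"offset": [0,0,0],"rot": [0,0,0]},
  {"jaw": 0.3,"offset": [0,0,0],"rot": [0,0,0]},
])

```text
time_s: 11.35
eef_pos: [0.5989, -0.0638, 0.1474]
eef_rot: [0.001, -0.26, 0.965, -0.001]
wrist_force: [0.0, -0.2, 1.0]
opening: 0.297
grasp_force: 0.0
```

```bash
python3 look.py w5; python3 - <<'E'
from h import *
im,d,T=wrist();uv,P=wcloud(d,T);Ti=np.linalg.inv(toolT());Q=(P@Ti[:3,:3].T+Ti[:3,3])*1000
g=(Q[:,2]<10)
for a in range(-120,10,10):
    m=g&(Q[:,2]>=a)&(Q[:,2]<a+10)
    if m.sum()>20: print(a,m.sum(),"x",np.round(np.percentile(Q[m,0],[1,99])),"y",np.round(np.percentile(Q[m,1],[1,99])), "rmax<80",np.round(np.hypot(Q[m,0],Q[m,1]).max()))
E
```

```text
[ 0.5989 -0.0638  0.1474] [-0.303  0.323  1.611  0.     1.204 -2.401] [-0.017  0.049 -0.011]
psi -149.8035082500867
1254 [0.12127083 0.12533481 0.12685645]
((597.9676513671875, -64.7499008178711), (55.13137435913086, 8.449310302734375), 31.082950592041016)
0.85 1286 ((597.91845703125, -64.94629669189453), (54.85060501098633, 8.597829818725586), 30.75658416748047)
-110 8511 x [-3. 20.] y [-62.  59.] rmax<80 64.0
-100 18606 x [ 1. 19.] y [-63.  61.] rmax<80 68.0
-90 11965 x [-6. 17.] y [-61.  59.] rmax<80 66.0
-80 10076 x [-12.  17.] y [-56.  54.] rmax<80 61.0
-70 5028 x [-13.  17.] y [-53.  50.] rmax<80 57.0
-60 7521 x [-12.  13.] y [-48.  45.] rmax<80 52.0
-50 2122 x [-8. 13.] y [-43.  41.] rmax<80 47.0
-40 1545 x [-12.  11.] y [-24.  22.] rmax<80 28.0
-30 1150 x [-11.  11.] y [-27.  25.] rmax<80 29.0
-20 911 x [-11.  11.] y [-27.  25.] rmax<80 28.0
-10 401 x [-11.  11.] y [-26.  23.] rmax<80 27.0
```

View pics/w5.png

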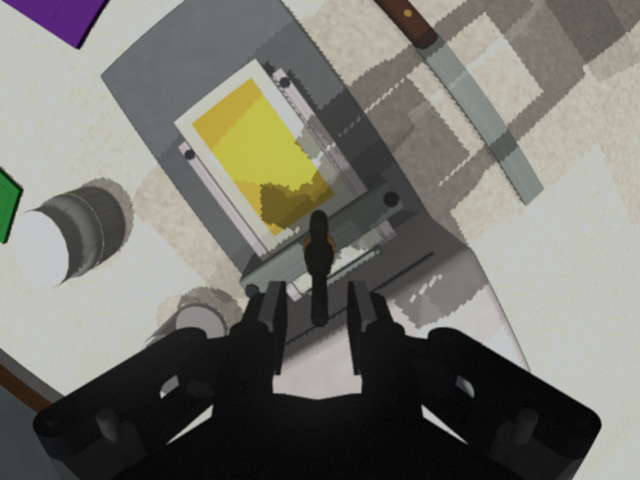

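Wings at (319,270) stand between the pads. I'll apply a small correction, descend and close.

>>> apply_moves([
  {"jaw": 0.3,"offset": [1.3,0.5,0],"rot": [0,0,-0.6]},
  {"jaw": 0.3,"offset": [0,0,25],"rot": [0,0,0]},
  {"jaw": 0.3,"offset": [0,0,20],"rot": [0,0,0]},
  {"jaw": 0.3,"offset": [0,0,6],"rot": [0,0,0]},
  {"jaw": 0.3,"offset": [0,0,0],"rot": [0,0,0]},
])

```text
time_s: 12.12
eef_pos: [0.596, -0.0636, 0.0939]
eef_rot: [-0.0, -0.266, 0.964, 0.0]
wrist_force: [-0.1, -0.1, 0.8]
opening: 0.301
grasp_force: 0.0
```

>>> apply_moves([
  {"jaw": 0.0,"offset": [0,0,0],"rot": [0,0,0]},
  {"jaw": 0,"offset": [0,0,0],"rot": [0,0,0]},
  {"jaw": 0,"offset": [0,0,0],"rot": [0,0,0]},
  {"jaw": 0,"offset": [0,0,0],"rot": [0,0,0]},
  {"jaw": 0,"offset": [0,0,0],"rot": [0,0,0]},
])

```text
time_s: 12.75
eef_pos: [0.5971, -0.0639, 0.0957]
eef_rot: [0.001, -0.266, 0.964, -0.001]
wrist_force: [-2.2, 0.8, 5.2]
opening: 0.085
grasp_force: 62.7
```

```bash
cat > st.py <<'E'
from h import *
Tt=toolT();o=ctrl.get_obs();print("pos",np.round(o["eef_pos"],4),"psi",round(np.degrees(np.arctan2(Tt[1,0],Tt[0,0])),2),"F",np.round(o["wrist_force"],1),"Ftool",np.round(Tt[:3,:3].T@o["wrist_force"],1),"M",np.round(o["torque"],3),"op",round(o["opening"],3),round(o["grasp_force"],1),"q6",round(o["q"][5],2))
E
python3 st.py
```

```text
pos [ 0.5971 -0.0639  0.0957] psi -149.19 F [-2.2  0.8  5.2] Ftool [ 1.5  1.9 -5.2] M [0.169 0.268 0.043] op 0.085 62.7 q6 -2.41
```

>>> apply_moves([
  {"jaw": 0,"offset": [0,0,0.25],"rot": [0,0,6]},
  {"jaw": 0,"offset": [0,0,0.25],"rot": [0,0,6]},
  {"jaw": 0,"offset": [0,0,0.25],"rot": [0,0,6]},
  {"jaw": 0,"offset": [0,0,0.25],"rot": [0,0,6]},
  {"jaw": 0,"offset": [0,0,0],"rot": [0,0,0]},
])

```text
time_s: 13.38
eef_pos: [0.5971, -0.0638, 0.0948]
eef_rot: [0.001, -0.059, 0.998, -0.0]
wrist_force: [-1.6, -0.3, 6.7]
opening: 0.081
grasp_force: 62.7
```

```bash
python3 st.py
```

```text
pos [ 0.5971 -0.0638  0.0948] psi -173.24 F [-1.6 -0.3  6.7] Ftool [ 1.6 -0.1 -6.7] M [0.117 0.341 0.157] op 0.081 62.7 q6 -1.99
```

>>> apply_moves([
  {"jaw": 0,"offset": [0,0,0.28],"rot": [0,0,6.5]},
  {"jaw": 0,"offset": [0,0,0.28],"rot": [0,0,6.5]},
  {"jaw": 0,"offset": [0,0,0.28],"rot": [0,0,6.5]},
  {"jaw": 0,"offset": [0,0,0.28],"rot": [0,0,6.5]},
  {"jaw": 0,"offset": [0,0,0.28],"rot": [0,0,6.5]},
])

```text
time_s: 14.0
eef_pos: [0.5971, -0.0637, 0.0934]
eef_rot: [0.001, 0.224, 0.975, -0.0]
wrist_force: [-2.4, 0.7, 7.4]
opening: 0.079
grasp_force: 62.9
```

```bash
python3 st.py
```

```text
pos [ 0.5971 -0.0637  0.0934] psi 154.12 F [-2.4  0.7  7.4] Ftool [ 2.4 -0.4 -7.4] M [0.195 0.33  0.229] op 0.079 62.9 q6 -1.42
```

>>> apply_moves([
  {"jaw": 0,"offset": [0,0,0.15],"rot": [0,0,3.5]},
  {"jaw": 0,"offset": [0,0,0.15],"rot": [0,0,3.5]},
  {"jaw": 0,"offset": [0,0,0.15],"rot": [0,0,3.5]},
  {"jaw": 0,"offset": [0,0,0.15],"rot": [0,0,3.5]},
  {"jaw": 0,"offset": [0,0,0.15],"rot": [0,0,3.5]},
])

```text
time_s: 14.62
eef_pos: [0.5971, -0.0636, 0.0927]
eef_rot: [0.001, 0.369, 0.93, 0.0]
wrist_force: [-2.0, 1.6, 7.3]
opening: 0.079
grasp_force: 62.9
```

```bash
python3 st.py
```

```text
pos [ 0.5971 -0.0636  0.0927] psi 136.72 F [-2.   1.6  7.3] Ftool [ 2.5 -0.2 -7.3] M [0.275 0.306 0.214] op 0.079 62.9 q6 -1.12
```

>>> apply_moves([
  {"jaw": 0,"offset": [0,0,0.12],"rot": [0,0,2.8]},
  {"jaw": 0,"offset": [0,0,0.12],"rot": [0,0,2.8]},
  {"jaw": 0,"offset": [0,0,0.12],"rot": [0,0,2.8]},
  {"jaw": 0,"offset": [0,0,0.12],"rot": [0,0,2.8]},
  {"jaw": 0,"offset": [0,0,0.12],"rot": [0,0,2.8]},
])

```text
time_s: 15.25
eef_pos: [0.5971, -0.0636, 0.0921]
eef_rot: [0.001, 0.479, 0.878, 0.0]
wrist_force: [-2.8, 1.3, 6.9]
opening: 0.082
grasp_force: 62.9
```

```bash
python3 st.py
```

```text
pos [ 0.5971 -0.0636  0.0921] psi 122.74 F [-2.8  1.3  6.9] Ftool [ 2.6 -1.6 -6.9] M [0.249 0.297 0.153] op 0.082 62.9 q6 -0.88
```

>>> apply_moves([
  {"jaw": 0,"offset": [0,0,0.12],"rot": [0,0,2.8]},
  {"jaw": 0,"offset": [0,0,0.12],"rot": [0,0,2.8]},
  {"jaw": 0,"offset": [0,0,0.12],"rot": [0,0,2.8]},
  {"jaw": 0,"offset": [0,0,0.12],"rot": [0,0,2.8]},
  {"jaw": 0,"offset": [0,0,0.12],"rot": [0,0,2.8]},
])

```text
time_s: 15.88
eef_pos: [0.5971, -0.0636, 0.0915]
eef_rot: [0.001, 0.583, 0.813, 0.0]
wrist_force: [-0.6, 2.4, 7.1]
opening: 0.079
grasp_force: 62.8
```

```bash
python3 st.py
```

```text
pos [ 0.5971 -0.0636  0.0915] psi 108.74 F [-0.6  2.4  7.1] Ftool [ 2.5  0.2 -7.1] M [0.316 0.312 0.18 ] op 0.079 62.8 q6 -0.63
```

>>> apply_moves([
  {"jaw": 0,"offset": [0,0,0.12],"rot": [0,0,2.8]},
  {"jaw": 0,"offset": [0,0,0.12],"rot": [0,0,2.8]},
  {"jaw": 0,"offset": [0,0,0.12],"rot": [0,0,2.8]},
  {"jaw": 0,"offset": [0,0,0.12],"rot": [0,0,2.8]},
  {"jaw": 0,"offset": [0,0,0.12],"rot": [0,0,2.8]},
])

```text
time_s: 16.5
eef_pos: [0.5972, -0.0636, 0.0909]
eef_rot: [0.001, 0.677, 0.736, 0.001]
wrist_force: [-1.2, 1.5, 8.0]
opening: 0.081
grasp_force: 62.8
```

```bash
cat > st2.py <<'E'
from h import *
a=[]
for i in range(6):
    o=ctrl.get_obs();a.append(o["torque"][2]);ctrl.camera("side")
print("Mz",np.round(a,3),"mean",round(np.mean(a),3))
E
python3 st.py; python3 st2.py
```

```text
pos [ 0.5972 -0.0636  0.0909] psi 94.75 F [-1.2  1.5  8. ] Ftool [ 1.6 -1.1 -8. ] M [0.349 0.284 0.194] op 0.081 62.8 q6 -0.39
Mz [0.194 0.153 0.19  0.173 0.144 0.179] mean 0.172
```

>>> apply_moves([
  {"jaw": 0,"offset": [0,0,0.12],"rot": [0,0,2.8]},
  {"jaw": 0,"offset": [0,0,0.12],"rot": [0,0,2.8]},
  {"jaw": 0,"offset": [0,0,0.12],"rot": [0,0,2.8]},
  {"jaw": 0,"offset": [0,0,0.12],"rot": [0,0,2.8]},
  {"jaw": 0,"offset": [0,0,0.12],"rot": [0,0,2.8]},
])

```text
time_s: 17.42
eef_pos: [0.5972, -0.0636, 0.0904]
eef_rot: [0.001, 0.762, 0.648, 0.001]
wrist_force: [-1.6, 2.4, 7.8]
opening: 0.073
grasp_force: 62.8
```

```bash
python3 st.py; python3 st2.py
```

```text
pos [ 0.5972 -0.0636  0.0904] psi 80.74 F [-1.6  2.4  7.8] Ftool [ 2.2 -2.  -7.8] M [0.325 0.279 0.203] op 0.073 62.8 q6 -0.14
Mz [0.203 0.195 0.19  0.17  0.203 0.192] mean 0.192
```

>>> apply_moves([
  {"jaw": 0,"offset": [0,0,0.09],"rot": [0,0,2.2]},
  {"jaw": 0,"offset": [0,0,0.09],"rot": [0,0,2.2]},
  {"jaw": 0,"offset": [0,0,0.09],"rot": [0,0,2.2]},
  {"jaw": 0,"offset": [0,0,0.09],"rot": [0,0,2.2]},
  {"jaw": 0,"offset": [0,0,0.09],"rot": [0,0,2.2]},
])

```text
time_s: 18.35
eef_pos: [0.5973, -0.0636, 0.09]
eef_rot: [0.001, 0.82, 0.572, 0.001]
wrist_force: [-2.0, 2.3, 7.9]
opening: 0.083
grasp_force: 62.9
```

```bash
python3 st.py; python3 st2.py
```

```text
pos [ 0.5973 -0.0636  0.09  ] psi 69.76 F [-2.   2.3  7.9] Ftool [ 1.5 -2.6 -7.9] M [0.35  0.314 0.179] op 0.083 62.9 q6 0.05
Mz [0.179 0.18  0.196 0.186 0.102 0.136] mean 0.163
```

>>> apply_moves([
  {"jaw": 0,"offset": [0,0,0.1],"rot": [0,0,2.4]},
  {"jaw": 0,"offset": [0,0,0.1],"rot": [0,0,2.4]},
  {"jaw": 0,"offset": [0,0,0.1],"rot": [0,0,2.4]},
  {"jaw": 0,"offset": [0,0,0.1],"rot": [0,0,2.4]},
  {"jaw": 0,"offset": [0,0,0.1],"rot": [0,0,2.4]},
])

```text
time_s: 19.27
eef_pos: [0.5974, -0.0636, 0.0898]
eef_rot: [0.001, 0.876, 0.483, 0.001]
wrist_force: [-2.3, 1.6, 10.7]
opening: 0.078
grasp_force: 63.9
```

```bash
python3 st.py; python3 st2.py
```

```text
pos [ 0.5974 -0.0636  0.0898] psi 57.76 F [-2.3  1.6 10.7] Ftool [  0.1  -2.8 -10.7] M [0.36  0.47  0.276] op 0.078 63.9 q6 0.26
Mz [0.276 0.295 0.226 0.174 0.216 0.252] mean 0.24
```

>>> apply_moves([
  {"jaw": 0,"offset": [0,0,0.05],"rot": [0,0,1]},
  {"jaw": 0,"offset": [0,0,0.05],"rot": [0,0,1]},
  {"jaw": 0,"offset": [0,0,0.05],"rot": [0,0,1]},
  {"jaw": 0,"offset": [0,0,0.05],"rot": [0,0,1]},
  {"jaw": 0,"offset": [0,0,0],"rot": [0,0,0]},
])

```text
time_s: 20.2
eef_pos: [0.5974, -0.0636, 0.0898]
eef_rot: [0.001, 0.892, 0.453, 0.001]
wrist_force: [-2.4, 1.4, 11.5]
opening: 0.083
grasp_force: 64.1
```

```bash
sed -i 's/range(6)/range(12)/' st2.py; python3 st.py; python3 st2.py
```

```text
pos [ 0.5974 -0.0636  0.0898] psi 53.84 F [-2.4  1.4 11.5] Ftool [ -0.3  -2.7 -11.5] M [0.413 0.511 0.281] op 0.083 64.1 q6 0.33
Mz [0.281 0.263 0.304 0.215 0.28  0.327 0.311 0.293 0.237 0.295 0.291 0.226] mean 0.277
```

>>> apply_moves([
  {"jaw": 0,"offset": [0,0,0.04],"rot": [0,0,1]},
  {"jaw": 0,"offset": [0,0,0.04],"rot": [0,0,1]},
  {"jaw": 0,"offset": [0,0,0.04],"rot": [0,0,1]},
  {"jaw": 0,"offset": [0,0,0.04],"rot": [0,0,1]},
  {"jaw": 0,"offset": [0,0,0],"rot": [0,0,0]},
])

```text
time_s: 21.42
eef_pos: [0.5974, -0.0636, 0.0898]
eef_rot: [0.001, 0.907, 0.421, 0.001]
wrist_force: [-2.8, 1.4, 12.5]
opening: 0.082
grasp_force: 64.4
```

```bash
python3 st.py; python3 st2.py
```

```text
pos [ 0.5974 -0.0636  0.0898] psi 49.84 F [-2.8  1.4 12.5] Ftool [ -0.7  -3.  -12.5] M [0.378 0.572 0.265] op 0.082 64.4 q6 0.4
Mz [0.265 0.34  0.283 0.263 0.33  0.28  0.23  0.252 0.289 0.332 0.25  0.321] mean 0.286
```

```bash
python3 - <<'E'
from h import *
im,d=ctrl.camera("side");c=proj("side",np.array([.597,-.064,.1]))[0].astype(int);print(c)
k=im[c[1]-45:c[1]+55,c[0]-70:c[0]+70];cv2.imwrite("pics/s2.png",cv2.resize(k,None,fx=5.5,fy=5.5,interpolation=cv2.INTER_CUBIC)[:,:,::-1])
E
```

```text
[333 257]
```

View pics/s2.png

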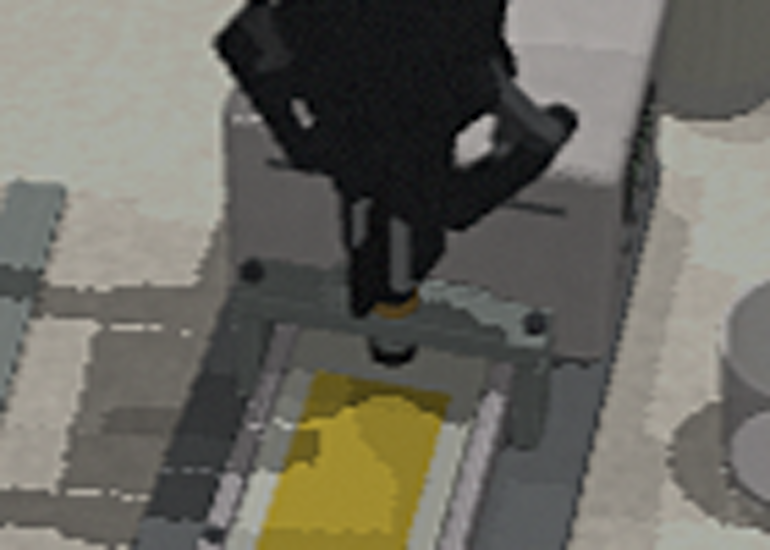

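The crop shows the wing held between the fingers at (385,260), just above the brass bush, and the foot down on the panel at (390,350). I'll do a small further turn without pressing down.

>>> apply_moves([
  {"jaw": 0,"offset": [0,0,0],"rot": [0,0,0.6]},
  {"jaw": 0,"offset": [0,0,0],"rot": [0,0,0.6]},
  {"jaw": 0,"offset": [0,0,0],"rot": [0,0,0.6]},
  {"jaw": 0,"offset": [0,0,0],"rot": [0,0,0.6]},
  {"jaw": 0,"offset": [0,0,0],"rot": [0,0,0.6]},
])

```text
time_s: 22.7
eef_pos: [0.5974, -0.0636, 0.0898]
eef_rot: [0.001, 0.918, 0.397, 0.001]
wrist_force: [-2.1, 2.6, 11.6]
opening: 0.08
grasp_force: 64.4
```

```bash
sed -i 's/range(12)/range(20)/' st2.py; python3 st.py; python3 st2.py
```

```text
pos [ 0.5974 -0.0636  0.0898] psi 46.83 F [-2.1  2.6 11.6] Ftool [  0.5  -3.3 -11.6] M [0.425 0.554 0.325] op 0.08 64.4 q6 0.45
Mz [0.325 0.274 0.267 0.269 0.289 0.305 0.328 0.351 0.261 0.307 0.352 0.352
 0.327 0.25  0.326 0.337 0.338 0.288 0.309 0.263] mean 0.306
```

>>> apply_moves([
  {"jaw": 0,"offset": [0,0,0],"rot": [0,0,0.6]},
  {"jaw": 0,"offset": [0,0,0],"rot": [0,0,0.6]},
  {"jaw": 0,"offset": [0,0,0],"rot": [0,0,0.6]},
  {"jaw": 0,"offset": [0,0,0],"rot": [0,0,0.6]},
  {"jaw": 0,"offset": [0,0,0],"rot": [0,0,0]},
])

```text
time_s: 24.32
eef_pos: [0.5975, -0.0636, 0.0898]
eef_rot: [0.001, 0.926, 0.378, 0.001]
wrist_force: [-2.4, 1.5, 12.5]
opening: 0.078
grasp_force: 64.4
```

```bash
python3 st.py; python3 st2.py
```

```text
pos [ 0.5975 -0.0636  0.0898] psi 44.45 F [-2.4  1.5 12.5] Ftool [ -0.6  -2.7 -12.5] M [0.399 0.56  0.269] op 0.078 64.4 q6 0.49
Mz [0.269 0.318 0.299 0.314 0.292 0.321 0.241 0.242 0.333 0.237 0.36  0.344
 0.309 0.318 0.301 0.322 0.32  0.336 0.336 0.316] mean 0.306
```

```bash
python3 - <<'E'
from h import *
im,d,T=wrist();cv2.imwrite("pics/w6.png",cv2.resize(im[200:420,220:420],None,fx=2.7,fy=2.7,interpolation=cv2.INTER_CUBIC)[:,:,::-1]*1)
g=np.clip((im[200:420,220:420].astype(float)/255)**.5*255,0,255).astype(np.uint8);cv2.imwrite("pics/w6g.png",cv2.resize(g,None,fx=2.7,fy=2.7,interpolation=cv2.INTER_CUBIC)[:,:,::-1])
uv,P=wcloud(d,T);Ti=np.linalg.inv(toolT());Q=(P@Ti[:3,:3].T+Ti[:3,3])*1000
m=(abs(Q[:,0]+20)<14)&(abs(Q[:,1])<15)&(Q[:,2]>-45)&(Q[:,2]<-15)
print(m.sum())
for a in range(-34,-8,3):
    k=m&(Q[:,0]>=a)&(Q[:,0]<a+3)
    if k.sum()>5: print(a,k.sum(),np.round(np.percentile(Q[k,1],[5,50,95]),1),np.round(np.percentile(Q[k,2],[5,50,95]),1))
E
```

```text
1300
-28 47 [-1.4  1.6  4.3] [-30.3 -29.6 -28.7]
-25 138 [-2.3  1.5  5.5] [-30.5 -29.6 -27.5]
-22 123 [-1.9  2.3  5.4] [-30.6 -29.6 -27.8]
-19 120 [-1.5  1.5  4.9] [-30.9 -29.9 -28.6]
-16 115 [-1.8  1.5  4.6] [-30.9 -29.9 -28.5]
-13 153 [-2.7  1.5  5.7] [-38.1 -30.1 -28.7]
-10 430 [-2.6  1.2  5.3] [-38.4 -28.  -16.1]
```

View pics/w6g.png

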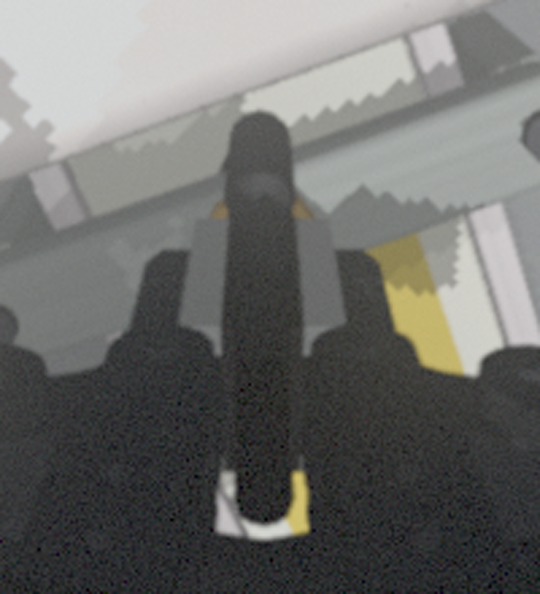

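The wing is parallel in the pads with no slip. The torque has risen about 0.13 N m over the free-turning reading, which is about 55 N. That agrees with the angle turned since contact, so I'll let go.

>>> apply_moves([
  {"jaw": 0,"offset": [0,0,-1],"rot": [0,0,0]},
  {"jaw": 0.3,"offset": [0,0,0],"rot": [0,0,0]},
  {"jaw": 0.3,"offset": [0,0,0],"rot": [0,0,0]},
  {"jaw": 0.3,"offset": [0,0,0],"rot": [0,0,0]},
  {"jaw": 0.3,"offset": [0,0,0],"rot": [0,0,0]},
])

```text
time_s: 26.0
eef_pos: [0.5959, -0.0637, 0.088]
eef_rot: [-0.0, 0.926, 0.378, -0.0]
wrist_force: [0.4, 0.5, 0.1]
opening: 0.299
grasp_force: 0.0
```

```bash
python3 st.py;python3 st2.py; python3 - <<'E'
from h import *
im,d,T=wrist();uv,P=wcloud(d,T);Ti=np.linalg.inv(toolT());Q=(P@Ti[:3,:3].T+Ti[:3,3])*1000
m=(Q[:,0]>-32)&(Q[:,0]<-10)&(abs(Q[:,1])<11)&(Q[:,2]>-36)&(Q[:,2]<-24)
q=Q[m][:,:2].astype(np.float32);print(m.sum(),np.median(Q[m,2]),cv2.minAreaRect(q),cv2.fitLine(q,cv2.DIST_HUBER,0,.1,.01).ravel())
E
```

```text
pos [ 0.5959 -0.0637  0.088 ] psi 44.39 F [0.4 0.5 0.1] Ftool [ 0.6 -0.1 -0.1] M [ 0.022 -0.039  0.009] op 0.299 0.0 q6 0.49
Mz [ 0.009 -0.026 -0.009 -0.008 -0.022 -0.017  0.051  0.004  0.025 -0.029
 -0.026 -0.023  0.029  0.024  0.009  0.034 -0.021 -0.015  0.008 -0.052] mean -0.003
694 -31.111544711708607 ((-18.235998153686523, 4.480447292327881), (8.695477485656738, 16.914871215820312), 86.18579864501953) [  0.98753345  -0.15740934 -17.551422     4.364578  ]
```

The clamp should be about 40–55 N, but some downward push was helping while I turned. I'll re-grip without that push to verify and top up.

>>> apply_moves([
  {"jaw": 0.3,"offset": [1.2,1,-1.8],"rot": [0,0,0]},
  {"jaw": 0.3,"offset": [0,0,0],"rot": [0,0,0]},
  {"jaw": 0,"offset": [0,0,0],"rot": [0,0,0]},
  {"jaw": 0,"offset": [0,0,0],"rot": [0,0,0]},
  {"jaw": 0,"offset": [0,0,0],"rot": [0,0,0]},
])

```text
time_s: 27.68
eef_pos: [0.5978, -0.0633, 0.0904]
eef_rot: [-0.0, 0.926, 0.378, 0.0]
wrist_force: [-0.5, 0.8, 2.3]
opening: 0.083
grasp_force: 59.2
```

```bash
sed -i 's/range(20)/range(8)/' st2.py; python3 st.py;python3 st2.py
```

```text
pos [ 0.5978 -0.0633  0.0904] psi 44.42 F [-0.5  0.8  2.3] Ftool [ 0.2 -0.9 -2.3] M [0.256 0.11  0.253] op 0.083 59.2 q6 0.49
Mz [0.253 0.282 0.25  0.296 0.282 0.225 0.243 0.176] mean 0.251
```

>>> apply_moves([
  {"jaw": 0,"offset": [0,0,0],"rot": [0,0,0.6]},
  {"jaw": 0,"offset": [0,0,0],"rot": [0,0,0.6]},
  {"jaw": 0,"offset": [0,0,0],"rot": [0,0,0.6]},
  {"jaw": 0,"offset": [0,0,0],"rot": [0,0,0.6]},
  {"jaw": 0,"offset": [0,0,0],"rot": [0,0,0.6]},
])

```text
time_s: 28.7
eef_pos: [0.5978, -0.0634, 0.0903]
eef_rot: [-0.0, 0.936, 0.353, 0.0]
wrist_force: [-1.6, 4.1, 5.3]
opening: 0.078
grasp_force: 59.6
```

```bash
sed -i 's/range(8)/range(16)/' st2.py; python3 st.py;python3 st2.py
```

```text
pos [ 0.5978 -0.0634  0.0903] psi 41.36 F [-1.6  4.1  5.3] Ftool [ 1.5 -4.2 -5.3] M [0.698 0.245 0.28 ] op 0.078 59.6 q6 0.55
Mz [0.28  0.286 0.306 0.317 0.338 0.322 0.305 0.312 0.275 0.317 0.32  0.305
 0.356 0.288 0.327 0.335] mean 0.312
```

>>> apply_moves([
  {"jaw": 0,"offset": [0,0,0],"rot": [0,0,0.5]},
  {"jaw": 0,"offset": [0,0,0],"rot": [0,0,0.5]},
  {"jaw": 0,"offset": [0,0,0],"rot": [0,0,0.5]},
  {"jaw": 0,"offset": [0,0,0],"rot": [0,0,0.5]},
  {"jaw": 0,"offset": [0,0,0],"rot": [0,0,0.5]},
])

```text
time_s: 30.12
eef_pos: [0.5978, -0.0635, 0.0903]
eef_rot: [-0.0, 0.943, 0.333, 0.0]
wrist_force: [-1.1, 3.2, 5.7]
opening: 0.079
grasp_force: 59.6
```

```bash
python3 st.py;python3 st2.py
```

```text
pos [ 0.5978 -0.0635  0.0903] psi 38.87 F [-1.1  3.2  5.7] Ftool [ 1.2 -3.2 -5.7] M [0.684 0.194 0.354] op 0.079 59.6 q6 0.59
Mz [0.354 0.346 0.336 0.365 0.285 0.317 0.296 0.307 0.315 0.349 0.321 0.299
 0.358 0.294 0.323 0.384] mean 0.328
```

The torque is about 0.33–0.34 N m, inside the target band. Releasing and lifting clear.

>>> apply_moves([
  {"jaw": 0.3,"offset": [0,0,0],"rot": [0,0,0]},
  {"jaw": 0.3,"offset": [0,0,0],"rot": [0,0,0]},
  {"jaw": 0.3,"offset": [0,0,0],"rot": [0,0,0]},
  {"jaw": 0.3,"offset": [0,0,0],"rot": [0,0,0]},
  {"jaw": 0.3,"offset": [0,0,-8],"rot": [0,0,0]},
])

```text
time_s: 31.55
eef_pos: [0.5972, -0.0635, 0.0978]
eef_rot: [-0.0, 0.943, 0.333, -0.001]
wrist_force: [0.5, -0.3, -1.2]
opening: 0.3
grasp_force: 0.0
```

>>> apply_moves([
  {"jaw": 0.3,"offset": [0,0,-20],"rot": [0,0,0]},
  {"jaw": 0.3,"offset": [0,0,-40],"rot": [0,0,0]},
  {"jaw": 0.3,"offset": [0,0,-40],"rot": [0,0,0]},
  {"jaw": 0.3,"offset": [0,0,0],"rot": [0,0,0]},
  {"jaw": 0.3,"offset": [0,0,0],"rot": [0,0,0]},
])

```text
time_s: 32.17
eef_pos: [0.5978, -0.0635, 0.199]
eef_rot: [0.0, 0.943, 0.333, 0.0]
wrist_force: [0.3, -0.1, -1.1]
opening: 0.297
grasp_force: 0.0
```

```bash
python3 st.py; python3 look.py w7; python3 - <<'E'
from h import *
im,d,T=wrist();uv,P=wcloud(d,T);C=im[uv[:,1],uv[:,0]].astype(int)
a=np.deg2rad(-24.84);c,s=np.cos(a),np.sin(a)
L=np.c_[P[:,0]*c+P[:,1]*s,-P[:,0]*s+P[:,1]*c]*1000
m=(abs(P[:,2]-.0485)<.004)&(C.max(1)>90)&(L[:,1]>0)&(L[:,1]<160)&(L[:,0]>545)&(L[:,0]<595)
print(m.sum(),np.percentile(L[m,1],[0,1,3,50,99]))
E
```

```text
pos [ 0.5978 -0.0635  0.199 ] psi 38.9 F [ 0.3 -0.1 -1.1] Ftool [0.2 0.3 1.1] M [ 0.03  -0.02  -0.013] op 0.297 0.0 q6 0.59
[ 0.5978 -0.0635  0.199 ] [-0.303  0.267  1.571 -0.     1.303  0.589] [ 0.03  -0.02  -0.013]
psi 38.90364380595365
139 [0.12001746 0.12032227 0.12121077]
((598.9511108398438, -64.0474853515625), (52.630123138427734, 5.884601593017578), 46.75003433227539)
0.69 626 ((598.6270141601562, -64.54350280761719), (55.109745025634766, 7.932456970214844), 46.38386917114258)
2687 [ 75.00979588  81.50973705  88.69168606 134.954323   159.4324001 ]
```

View pics/w7.png

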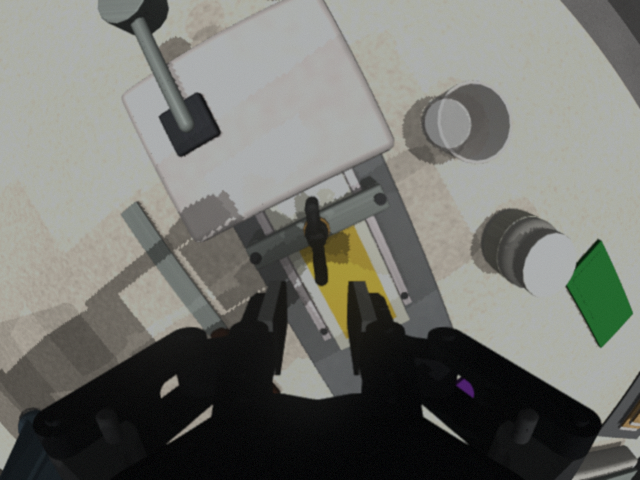

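The wing screw stands released at (316,240), sprung back about 7°, near the expected 6°. The panel is in the bed under the bridge and nothing else has moved, so I'm handing in.

```bash
python3 -c "
from bench import ctrl
print(ctrl.hand_in())"
```

```text
the job is handed in; nothing more can be done
None
```

I pushed the panel home against the stop, tightened the wing screw to about 0.34 N m (an estimated 50–60 N on the glass) and let go. The job is handed in at about 32 s; the verdict was not shown to me.

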